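# Lock the sample cassette into the lab shaker

### The job

Push the blue sample cassette all the way into the slot of the shaker dock until it meets the stop, then pick up the orange mallet and strike the red-capped sprung locking pin with a brisk blow (more than one if needed) until it is fully down. Touch the pin only with the mallet. Then put the mallet back on its green mat, standing on its head as it was, let go, and leave the three bottles in the tray where they stand.

Things in the scene. Friction and masses are not known exactly. Their poses are not given: they have to be found in the camera images.
- dock: White shaker dock, fixed. Origin on the bench under the pin's axis; x points into the slot, z up. Grey base 116 mm wide, x = -190 to 85 mm; the cassette slides on its top (z = 12 mm) between guides 84 mm apart (tops at z = 22 mm) and under a white roof (x = -45 to 85 mm, top at z = 55 mm) to a stop at x = 66 mm. Behind: a white console, x = 87 to 187 mm, 150 mm wide, 70 mm high.
- dock_slot (a point): Middle of the slot's mouth (84 mm wide, 18 mm high), 45 mm before the pin's axis and 21 mm above the bench.
- cassette: Loose blue slab 160 x 80 x 14 mm, 0.28 to 0.46 kg, on the dock's base, partly in the slot. Origin on its underside at the centre of its 22 mm square lock hole; x along its length into the slot; spans x = -95 to 65 mm. It starts 50 to 85 mm short of home and takes 2 to 6 N to slide. Home (at the stop): its origin over the dock's origin; its near end still sticks 50 mm out of the slot.
- cassette_lip (a point): Centre of the outer (pushing) face of the yellow upright lip at the cassette's near end, 20 mm above the cassette's underside. The lip is 8 mm thick, 70 mm wide; its top is 30 mm above the underside.
- pin (a joint): Sprung locking pin, upright, 12 mm thick: 0 = up (start 0 to 0.003), 0.020 m = fully down on its stop, through the cassette's hole. Spring and stiff friction detent: it takes about 7 to 12 N to drive and stays where driven. A brisk blow drives it faster than 0.05 m/s. With the cassette not home it lands on the slab and will not go down.
- pin_top (a point): Centre of the top face of the pin's red cap (40 mm across, 15 mm thick): 100 mm above the bench with the pin up, 80 mm with it fully down. It moves with the pin.
- mallet: Mallet, 0.32 to 0.48 kg, standing on its head on the mat. Head: upright cylinder 60 mm across, 80 mm high, orange, black faces. Level wooden handle 24 mm wide, 28 mm high, ends 150 mm from the head's axis, centre line 40 mm above the underside. Origin: centre of the head's lower face; the handle points to -x, z up. Centre of mass about 10 mm from the head's axis towards the handle.
- mallet_grip (a point): Point on the centre line of the handle 60 mm from the head's axis, 40 mm above the lower face: where to grip it, fingers either side of the handle.
- mallet_face (a point): Centre of the lower striking face of the mallet's head (same point as the mallet's origin).
- mat: Green rubber mat 220 (x) x 170 (y) x 4 mm fixed on the bench, to the left or right of the dock (the aluminium tray, 220 x 190 mm, is on the other side). Origin at the centre of its underside.
- flask0: tall clear glass bottle, 68 mm wide, 130 mm high, stands in the aluminium tray; not to be disturbed. Origin at the centre of its underside, z up.
- flask1: clear glass jar with blue lid, 68 mm wide, 130 mm high, stands in the aluminium tray; not to be disturbed. Origin at the centre of its underside, z up.
- flask2: tall clear glass bottle, 68 mm wide, 130 mm high, stands in the aluminium tray; not to be disturbed. Origin at the centre of its underside, z up.
There are look-alikes about, which are no part of the job. Of the things shaped like the cassette, the blue one is meant.

How it is judged:
By the outcome, as a careful person would: the job done as asked, in the order asked, and still so for the second after the job is handed in, with the robot touching nothing.
It also fails if it takes over 54 s, if anything falls off the work surface, if the arm or the gripper's body presses on something with over 40 N, if the wrist force passes 120 N, or if a joint passes its speed limit or range.

### The arm

A 6-joint arm with a two-finger parallel gripper is mounted at the origin on the work surface. World frame = base frame: x ahead of the robot, y to its left, z up, the work surface at z = 0. Lengths are in m, angles in rad, forces in N, time in s.
With the tool pointing down it reaches from about 0.25 to 0.725 m from the base axis. Payload 4 kg.
Tool frame: the origin (TCP) lies midway between the tips of the shut fingers; the grasp point (between the pads) lies 19 mm behind it (bot.grip_depth is the distance from the TCP to the grasp point, in m); z points along the fingers, y is the line along which they close (so a half turn about z gives the same grasp; the last joint's range is limited). The gripper opens to 85 mm and grips with 20 to 120 N. Pads are 22 mm wide; open, the fingers measure 114 mm over their backs; the gripper's body (76 mm by 85 mm) begins 54 mm behind the grasp point. The pads swing forward as they close: fully open they stand 13 mm farther back than shut.
Start: joints at [-1.302, 0.241, 0.005, 1.335, 0, 1.571], TCP at [0.133, -0.482, 0.231] pointing down, gripper open.
Joint ranges: [-2.72, 2.72], [-1.05, 1.87], [-1.09, 1.28], [-1.99, 2.15], [-1.42, 1.44], [-3.14, 3.14]. Speed limits (rad/s): [2.79, 2.79, 3.14, 3.14, 3.14, 3.14].

### API

Orientations are given as a unit quaternion [x, y, z, w].
In Python, from workcell import bot gives the robot as it stands.
- The arm moves only by the shell command python3 -m creep 'ROWS'. ROWS is JSON, one flat list of numbers, 5 for each row, row after row: the shift along the world's x, y, z in m, then the turn about the world's z in rad, then the finger opening in m, from 0 to 0.0854. In form: [x, y, z, twist, claw, x, y, z, twist, claw, ...]. A call has 1 to 10 rows; each row is the pose to reach, as a shift and turn from the pose commanded when the call began; what a row does not reach only later rows make up. A row lasts 1/12 s, in which the tool goes at most 41.7 mm and 7.16 degrees, less where a joint would pass 70% of its speed; a pose out of reach is approached as far as the arm can. A call with a gripper value outside its range is refused whole. The fingers move at their own pace and stop on an object; the grip force is fixed at half the most. Time passes only in rows, so rows that repeat a pose let the fingers close. It gives the time, the measured TCP pose, the force, the opening and the grip force at its end, in the units of the state.
- bot.get_obs(): the state, without advancing time (a new reading comes with each control period).
- bot.camera(name): name is "scene" or "top" or "wrist"; returns a dict with "pixels" (420x560x3 uint8, red, green, blue), "camera_matrix" (3x3 intrinsics, pixels), "dist_coeffs" ([k1, k2, p1, p2, k3] as OpenCV has them; the pictures are not rectified), "extrinsics" (4x4, takes a point from world to camera coordinates); the wrist camera has in their place "T_tool_cam" (4x4, takes a point from camera to tool coordinates, whose origin is the TCP and whose axes are the flange's). Camera axes: x right, y down, z forward; pixel columns grow to the right and rows downward; lengths in m; the calibration is good to about 2 mm. A picture is of the moment at which its call begins: read the wrist's pose just before it. There is no depth.
- bot.job_done(): hands the job in; it is judged then, once.
Trained networks look in the newest picture that a camera, given by its name, has taken for a name from the list of things; names that differ only in an ending like _2 or _b are one class to them, and where a whole thing is asked for, a point or a joint stands for the part that bears it (a point fixed in the world has none). Each returns a list of dicts, best first, with "score" (0 to 1); they miss things now and then, are a little off and sometimes report something else, mostly with a low value. They report only what shows in the picture. A call takes as long as a camera call. They do not tell look-alikes from the thing itself.
- bot.look_for(camera, thing): "centre" ([column, row] as shares, 0 to 1, of the picture: columns of its width, rows of its height, amid what is visible of it).
- bot.place_of(camera, thing): "centre" ([column, row] as shares, 0 to 1, of the picture: columns of its width, rows of its height: a listed point, or the origin of a listed thing).
The state is a dict: "clock": time; "joint_pos": joint angles; "joint_vel": joint speeds; "tau": joint torques, N m; "eef_pos": TCP position; "tool_rot": TCP orientation; "ft_force": force on the tool from outside, world axes, zero at the start; "ft_torque": the same for the moment, N m; "grip_width": finger opening in m; "grasp_force": force on a finger pad.
Only numpy, scipy, OpenCV 4.12 (cv2) and the standard library are available. Lean on these libraries where they do the work, as an engineer would, in place of code of your own. Each camera call takes 0.05 s, during which the arm holds its last target. There are 200 camera calls.

## Working session

There is one attempt and no reset: what is moved stays moved. The work goes in short steps, Python scripts to look and compute and a shell command to move; the robot and the scene stay as the last step left them, time stands still between calls to the robot, and variables do not carry over. Pictures are saved under pics/ and viewed, at most 10 in all, crops included, and the job is handed in when it is done.

```bash
mkdir -p pics; ls
cat > h.py <<'E'
import numpy as np, cv2, json
from workcell import bot
from scipy.spatial.transform import Rotation as R
def snap(n,save=None):
    o=bot.get_obs(); c=bot.camera(n)
    if n=='wrist':
        T=np.eye(4);T[:3,:3]=R.from_quat(o['tool_rot']).as_matrix();T[:3,3]=o['eef_pos']
        E=np.linalg.inv(T@np.array(c['T_tool_cam']))
    else: E=np.array(c['extrinsics'])
    if save: cv2.imwrite('pics/'+save,cv2.cvtColor(c['pixels'],cv2.COLOR_RGB2BGR))
    return dict(K=np.array(c['camera_matrix']),D=np.array(c['dist_coeffs']),E=E,im=c['pixels'])
def ray(v,px):
    u=cv2.undistortPoints(np.array([[px]],float),v['K'],v['D'])[0,0]
    Rm,t=v['E'][:3,:3],v['E'][:3,3]
    return -Rm.T@t, Rm.T@np.array([u[0],u[1],1])
def onz(v,px,z):
    c,d=ray(v,px); return c+d*(z-c[2])/d[2]
def tri(obs):
    A=np.zeros((3,3));b=np.zeros(3)
    for v,px in obs:
        c,d=ray(v,px);d=d/np.linalg.norm(d);P=np.eye(3)-np.outer(d,d);A+=P;b+=P@c
    p=np.linalg.solve(A,b)
    return p
def proj(v,p):
    return cv2.projectPoints(np.array([p],float),cv2.Rodrigues(v['E'][:3,:3])[0],v['E'][:3,3],v['K'],v['D'])[0][0,0]
E
python3 - <<'E'
from h import *
np.set_printoptions(precision=4,suppress=True)
V={n:snap(n,n+'1.png') for n in('scene','top')}
a=np.hstack([V['scene']['im'],V['top']['im']])
for t in['dock','dock_slot','cassette','cassette_lip','pin_top','mallet','mallet_grip','mallet_face','mat','flask0','flask1','flask2']:
    for n in V:
        r=bot.place_of(n,t)
        print(t,n,[(np.round(np.array(q['centre'])*[560,420],1).tolist(),round(q['score'],2)) for q in r[:4]])
for n in V:print(n,-V[n]['E'][:3,:3].T@V[n]['E'][:3,3])
E
```

```text
pics
dock scene [([302.9, 279.7], 0.61)]
dock top [([275.2, 154.7], 0.81)]
dock_slot scene [([302.1, 264.0], 0.61), ([179.7, 248.7], 0.19)]
dock_slot top [([273.4, 165.5], 0.6)]
cassette scene [([173.4, 209.7], 0.9), ([296.0, 252.2], 0.61), ([256.5, 208.6], 0.61)]
cassette top [([272.1, 183.2], 0.97), ([286.2, 277.5], 0.86), ([132.0, 196.7], 0.25)]
cassette_lip scene [([201.1, 195.1], 0.67), ([287.4, 224.1], 0.65), ([233.5, 193.9], 0.57)]
cassette_lip top [([262.4, 216.0], 0.77), ([352.7, 320.0], 0.77), ([309.0, 308.4], 0.55)]
pin_top scene [([304.6, 252.0], 0.51)]
pin_top top [([272.5, 144.2], 0.59), ([271.3, 182.2], 0.24)]
mallet scene [([395.1, 231.9], 0.83)]
mallet top [([152.3, 182.5], 0.81), ([134.0, 196.4], 0.34), ([265.2, 216.9], 0.15)]
mallet_grip scene [([394.8, 211.4], 0.85)]
mallet_grip top [([136.2, 198.8], 0.61)]
mallet_face scene [([395.1, 234.9], 0.71)]
mallet_face top [([151.1, 181.6], 0.58)]
mat scene [([388.0, 225.6], 0.62), ([193.9, 272.1], 0.24)]
mat top [([147.3, 198.3], 0.9)]
flask0 scene [([194.6, 273.3], 0.85), ([159.3, 280.1], 0.75), ([287.7, 225.2], 0.41)]
flask0 top [([387.1, 229.6], 0.93), ([409.2, 196.1], 0.84), ([376.9, 197.7], 0.59)]
flask1 scene [([194.6, 273.3], 0.85), ([159.3, 280.1], 0.75), ([287.7, 225.2], 0.41)]
flask1 top [([387.1, 229.6], 0.93), ([409.2, 196.1], 0.84), ([376.9, 197.7], 0.59)]
flask2 scene [([194.6, 273.3], 0.85), ([159.3, 280.1], 0.75), ([287.7, 225.2], 0.41)]
flask2 top [([387.1, 229.6], 0.93), ([409.2, 196.1], 0.84), ([376.9, 197.7], 0.59)]
scene [ 1.3508 -0.2261  0.7745]
top [ 0.2418 -0.0383  1.2998]
```

View pics/scene1.png

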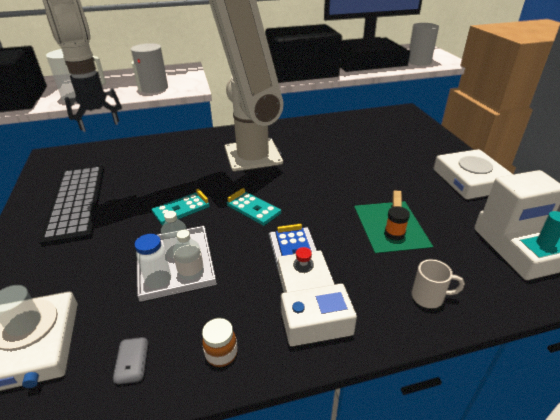

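View pics/top1.png

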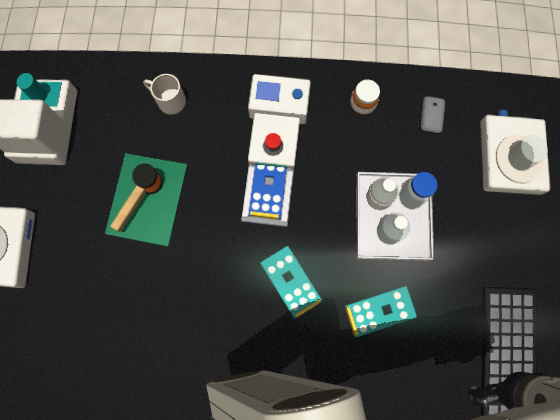

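Run:
```python
from h import *
np.set_printoptions(precision=4,suppress=True)
S=snap('scene');T=snap('top')
im=T['im'][120:330,110:420]
cv2.imwrite('pics/topc.png',cv2.cvtColor(cv2.resize(im,None,fx=2.55,fy=2.55,interpolation=3),cv2.COLOR_RGB2BGR))
for n,s,t in[('dock',(302.9,279.7),(275.2,154.7)),('slot',(302.1,264),(273.4,165.5)),('cas',(296,252.2),(272.1,183.2)),('lip',(287.4,224.1),(262.4,216)),('pin',(304.6,252),(272.5,144.2)),('mal',(395.1,231.9),(152.3,182.5)),('grip',(394.8,211.4),(136.2,198.8)),('mface',(395.1,234.9),(151.1,181.6)),('mat',(388,225.6),(147.3,198.3))]:
    p=tri([(S,s),(T,t)]);print(n,p,proj(S,p)-s,proj(T,p)-t)
```

```text
dock [ 0.6687 -0.0054 -0.0025] [-0.9733  0.0992] [-0.9321 -0.2744]
slot [ 0.6334 -0.0002  0.0186] [-2.021   0.1996] [-2.0031 -0.5971]
cas [ 0.5861 -0.0013  0.0184] [-1.2909  0.1265] [-1.338  -0.3838]
lip [0.4934 0.0086 0.0426] [ 1.774  -0.1912] [2.0146 0.5393]
pin [ 0.6644 -0.0005  0.0907] [-0.592   0.0651] [-0.576  -0.1744]
mal [0.5733 0.3047 0.011 ] [-0.4798  0.0972] [-0.4937 -0.2259]
grip [0.5199 0.3294 0.0424] [ 0.6878 -0.1552] [0.7499 0.34  ]
mface [0.5767 0.3076 0.0023] [ 0.5021 -0.1031] [0.5161 0.2339]
mat [0.5312 0.3105 0.0013] [ 1.3435 -0.2838] [1.4465 0.6306]
```

The blue cassette in the dock at scene (292,240) and top (270,185) is the one meant. The teal ones at scene (180,208) and (255,207) and top (290,280) and (380,310) are look-alikes lying on the bench. The mallet is at top (146,178), its handle end at (117,225). I'll confirm in the enlarged crop.

View pics/topc.png

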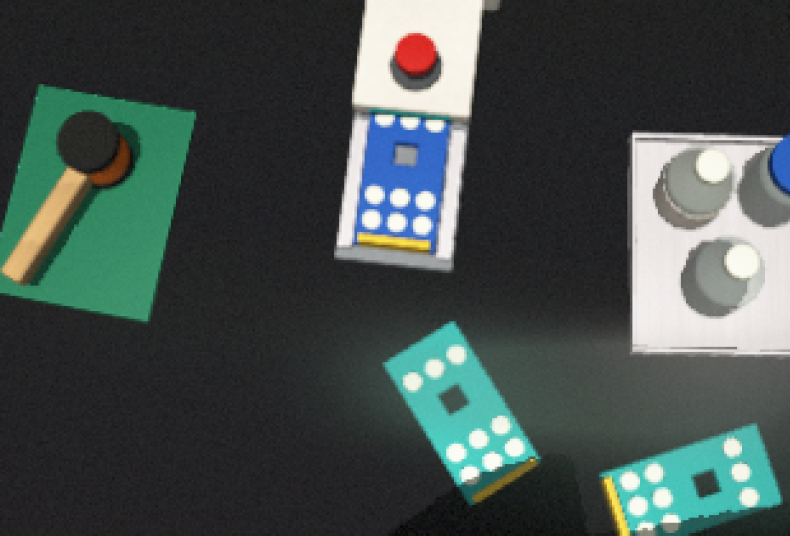

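Run:
```python
from h import *
np.set_printoptions(precision=4,suppress=True)
T=snap('top');S=snap('scene')
def mask(v,f,box):
    hsv=cv2.cvtColor(v['im'],cv2.COLOR_RGB2HSV);m=f(hsv[...,0].astype(int),hsv[...,1].astype(int),hsv[...,2].astype(int))
    k=np.zeros(m.shape,bool);x0,y0,x1,y1=box;k[y0:y1,x0:x1]=1;return (m&k).astype(np.uint8)
def pts(m): y,x=np.nonzero(m);return np.c_[x,y].astype(float)
def fit(v,m,z,nm):
    c=max(cv2.findContours(m,0,2)[0],key=cv2.contourArea)[:,0].astype(float)
    w=np.array([onz(v,p,z)[:2] for p in c],np.float32);print(nm,m.sum(),cv2.minAreaRect(w*1000))
fit(T,mask(T,lambda h,s,v:(h>55)&(h<85)&(s>120)&(v>40),(95,140,200,255)),.004,'mat')
fit(T,mask(T,lambda h,s,v:(h>8)&(h<25)&(s>60)&(v>120),(105,185,140,235)),.058,'handle')
fit(T,mask(T,lambda h,s,v:(h>105)&(h<130)&(s>120)&(v>60),(240,150,300,230)),.026,'cass')
fit(T,mask(T,lambda h,s,v:((h<6)|(h>174))&(s>150)&(v>80),(255,125,290,160)),.1,'cap')
fit(T,mask(T,lambda h,s,v:(h>18)&(h<32)&(s>150)&(v>100),(240,205,290,225)),.042,'lip')
fit(T,mask(T,lambda h,s,v:(v<45),(130,160,165,192)),.084,'headtop')
# white console and roof
fit(T,mask(T,lambda h,s,v:(s<60)&(v>120),(240,68,320,123)),.07,'console')
```

```text
mat 4141 ((532.1537475585938, 317.9774169921875), (171.24131774902344, 221.06735229492188), 82.49822998046875)
handle 407 ((493.7213134765625, 348.2205505371094), (22.56954002380371, 120.34341430664062), 62.67644500732422)
cass 991 ((561.8101806640625, 5.9120330810546875), (79.92510223388672, 131.27279663085938), 86.6549301147461)
cap 203 ((669.6180419921875, -2.1999130249023438), (36.99787521362305, 39.04001235961914), 49.699913024902344)
lip 113 ((496.97662353515625, 8.97492790222168), (67.04708862304688, 10.224422454833984), 86.32601165771484)
headtop 435 ((570.8479614257812, 305.3110656738281), (58.68811798095703, 55.13082504272461), 50.101776123046875)
console 2174 ((790.4257202148438, -9.111740112304688), (149.8160858154297, 132.85556030273438), 86.74913024902344)
```

The crop confirms it: the blue cassette sits in the dock at crop (405,155) with its yellow lip at (393,242); the teal ones lie loose on the bench. The dock's yaw is about -3.4°. The lip's outer face is near (0.4925, 0.009) and the travel about 80 mm. I push first, with the fingers shut.

```bash
python3 - <<'E'
from h import *
o=bot.get_obs();print(o['clock'],o['eef_pos'],R.from_quat(o['tool_rot']).as_matrix().round(3),o['ft_force'])
E
python3 -m creep '[0.12,0.15,0,0.1,0,0.16,0.25,0,0.2,0, 0.2,0.35,0,0.3,0, 0.26,0.45,0,0.4,0, 0.29,0.492,0,0.5,0, 0.297,0.492,0,0.6,0,0.297,0.492,0,0.7,0,0.297,0.492,0,0.8,0,0.297,0.492,0,0.9,0,0.297,0.492,0,1.0,0]'
```

```text
1.5 [ 0.13279451 -0.48205376  0.23130954] [[ 0.964  0.266 -0.   ]
 [ 0.266 -0.964  0.   ]
 [-0.    -0.    -1.   ]] [0.33858069 0.88286738 0.59007861]
clock: 2.33
eef_pos: [0.3491, -0.1242, 0.2317]
tool_rot: [0.804, 0.595, 0.0, 0.001]
ft_force: [1.1, -1.0, 0.4]
grip_width: -0.0
grasp_force: 0.0
```

```bash
python3 -m creep '[0.03,0.04,0,-0.12,0,0.06,0.08,0,-0.24,0,0.08,0.11,-0.02,-0.36,0,0.1,0.134,-0.06,-0.48,0,0.105,0.134,-0.1,-0.6,0,0.105,0.134,-0.14,-0.72,0,0.105,0.134,-0.16,-0.84,0,0.105,0.134,-0.17,-0.96,0,0.105,0.134,-0.17,-1.08,0,0.105,0.134,-0.17,-1.2,0]'
python3 -m creep '[0,0,0,-0.12,0,0,0,0,-0.13,0,0,0,0,-0.13,0]'
```

```text
clock: 3.17
eef_pos: [0.4518, 0.0082, 0.0592]
tool_rot: [0.999, 0.042, -0.002, -0.0]
ft_force: [0.4, -0.7, 0.8]
grip_width: -0.0
grasp_force: 0.0
clock: 3.42
eef_pos: [0.4532, -0.0072, 0.0613]
tool_rot: [1.0, -0.012, 0.0, -0.006]
ft_force: [-0.1, 0.3, -0.5]
grip_width: -0.0001
grasp_force: 0.0
```

Run:
```python
from h import *
np.set_printoptions(precision=4,suppress=True)
W=snap('wrist','w1.png')
o=bot.get_obs();print(o['eef_pos'],R.from_quat(o['tool_rot']).as_matrix().round(3)[:,0])
for t in['cassette_lip','cassette','pin_top']:
    z={'cassette_lip':.032,'cassette':.012,'pin_top':.1}[t]
    for q in bot.place_of('wrist',t)[:3]:
        px=np.array(q['centre'])*[560,420];print(t,q['score'],px,onz(W,px,z))
```

```text
[ 0.4533 -0.0068  0.0615] [ 1.    -0.023  0.   ]
cassette_lip 0.73 [244.496 162.498] [0.4997 0.01   0.032 ]
pin_top 0.34 [245.896 164.388] [0.5124 0.0015 0.1   ]
```

```bash
python3 -m creep '[0,0.018,-0.02,-0.035,0,0,0.018,-0.036,-0.035,0,0,0.018,-0.036,-0.035,0,0,0.018,-0.036,-0.035,0]'
```

```text
clock: 3.95
eef_pos: [0.4516, -0.0069, 0.0249]
tool_rot: [1.0, -0.016, -0.001, -0.013]
ft_force: [-0.5, 0.4, -0.2]
grip_width: -0.0002
grasp_force: 0.0
```

Run:
```python
from h import *
np.set_printoptions(precision=4,suppress=True)
o=bot.get_obs();
for k in('joint_pos','joint_vel','tau','eef_pos','ft_force'):print(k,np.array(o[k]))
print(R.from_quat(o['tool_rot']).as_matrix().round(4))
```

```text
joint_pos [-0.0333  0.3567 -0.4364  0.7803  0.0267  3.1407]
joint_vel [-0.0001 -0.0213  0.0272  0.0058  0.0001 -0.0008]
tau [ -0.0569 -35.3085  17.9852  -0.0729   0.0819   0.0009]
eef_pos [ 0.4516 -0.0069  0.0249]
ft_force [-0.5477  0.442  -0.1892]
[[ 0.9995 -0.0325 -0.0016]
 [-0.0324 -0.9991  0.0267]
 [-0.0025 -0.0267 -0.9996]]
```

```bash
python3 -m creep '[0,0.01,0,0,0,0,0.01,0,0,0,0,0.01,0,0,0]'; python3 -c "
from h import *
o=bot.get_obs();print(np.round(o['joint_pos'],4));print(R.from_quat(o['tool_rot']).as_matrix().round(4))"
```

```text
clock: 4.2
eef_pos: [0.4532, -0.0024, 0.0263]
tool_rot: [1.0, -0.013, 0.001, -0.016]
ft_force: [-0.8, -0.2, 0.1]
grip_width: 0.0005
grasp_force: 0.0
[-0.0261  0.3544 -0.4353  0.7794  0.0311  3.1406]
[[ 0.9997 -0.025   0.0025]
 [-0.0251 -0.9992  0.031 ]
 [ 0.0017 -0.0311 -0.9995]]
```

```bash
python3 -m creep '[-0.01,0.01,0,0.12,0,-0.01,0.01,0,0.24,0,-0.01,0.01,0,0.36,0,-0.01,0.01,0,0.48,0,-0.01,0.01,0,0.6,0,-0.01,0.01,0,0.72,0,-0.01,0.01,0,0.84,0,-0.01,0.01,0,0.96,0,-0.01,0.01,0,1.08,0,-0.01,0.01,0,1.2,0]'
python3 -m creep '[0,0,0,0.12,0,0,0,0,0.24,0,0,0,0,0.34,0,0,0,0,0.34,0,0,0,0,0.34,0]'
```

```text
clock: 5.03
eef_pos: [0.443, 0.0074, 0.026]
tool_rot: [0.831, 0.556, -0.008, -0.012]
ft_force: [0.5, -0.3, -1.1]
grip_width: 0.0002
grasp_force: 0.0
clock: 5.45
eef_pos: [0.4428, 0.0074, 0.0258]
tool_rot: [0.728, 0.686, -0.01, -0.011]
ft_force: [-0.4, -0.5, 0.1]
grip_width: -0.0002
grasp_force: 0.0
```

```bash
python3 -m creep '[0.01,0.004,-0.001,0,0,0.02,0.003,-0.001,0,0,0.028,0.002,-0.001,0,0,0.036,0.002,-0.001,0,0,0.044,0.001,-0.001,0,0,0.052,0.001,-0.001,0,0,0.06,0,-0.001,0,0,0.068,0,-0.001,0,0,0.076,-0.001,-0.001,0,0,0.084,-0.001,-0.001,0,0]'; python3 -m creep '[0.006,0,0,0,0,0.01,-0.001,0,0,0]'
```

```text
clock: 6.28
eef_pos: [0.5271, 0.0061, 0.0241]
tool_rot: [0.727, 0.687, -0.011, -0.011]
ft_force: [-1.9, 0.0, -1.0]
grip_width: 0.0003
grasp_force: 1.1
clock: 6.45
eef_pos: [0.5375, 0.0054, 0.0241]
tool_rot: [0.727, 0.687, -0.01, -0.011]
ft_force: [-2.9, 0.7, -0.1]
grip_width: 0.0001
grasp_force: 1.0
```

Pushing at 2–3 N. I go on slowly to the stop.

```bash
python3 -m creep '[0.005,0,0,0,0,0.01,0,0,0,0,0.014,-0.001,0,0,0]'; python3 -m creep '[0.003,0,0,0,0,0.006,0,0,0,0]';python3 -m creep '[0.002,0,0,0,0,0.003,0,0,0,0]'
```

```text
clock: 6.7
eef_pos: [0.5509, 0.0044, 0.0242]
tool_rot: [0.727, 0.687, -0.011, -0.011]
ft_force: [-1.0, 0.5, -0.9]
grip_width: -0.0002
grasp_force: 0.8
clock: 6.87
eef_pos: [0.5565, 0.0042, 0.0243]
tool_rot: [0.727, 0.687, -0.011, -0.011]
ft_force: [-1.8, 0.2, -0.1]
grip_width: -0.0002
grasp_force: 1.0
clock: 7.03
eef_pos: [0.5596, 0.0043, 0.0243]
tool_rot: [0.727, 0.687, -0.011, -0.011]
ft_force: [-1.8, 0.1, -0.8]
grip_width: -0.0003
grasp_force: 0.8
```

```bash
for i in 1 2 3; do python3 -m creep '[0.002,0,0,0,0,0.003,0,0,0,0]' | egrep 'pos|ft'; done
```

```text
eef_pos: [0.5624, 0.0043, 0.0243]
ft_force: [-0.9, -0.5, -0.5]
eef_pos: [0.5639, 0.0044, 0.0242]
ft_force: [-7.5, 0.3, 4.4]
eef_pos: [0.564, 0.0044, 0.0242]
ft_force: [-14.1, 0.2, 10.2]
```

Stop met at 14 N. Backing off, then to the mallet.

```bash
python3 -m creep '[-0.03,0,0,0,0,-0.05,0,0.02,0,0.0854,-0.06,0.01,0.06,0.1,0.0854,-0.06,0.05,0.1,0.22,0.0854,-0.06,0.09,0.14,0.34,0.0854,-0.06,0.13,0.16,0.46,0.0854,-0.06,0.17,0.18,0.58,0.0854,-0.06,0.21,0.18,0.7,0.0854,-0.06,0.25,0.18,0.82,0.0854,-0.06,0.29,0.18,0.94,0.0854]'; python3 -m creep '[0,0.035,0,0.12,0.0854,0,0.035,0,0.2,0.0854,0,0.035,0,0.2,0.0854,0,0.035,0,0.2,0.0854]'
cat > m.py <<'E'
import sys
from h import *
np.set_printoptions(precision=4,suppress=True)
names=sys.argv[1].split(',')
o=bot.get_obs();print(o['clock'],o['eef_pos'],'yaw',np.degrees(2*np.arctan2(o['tool_rot'][1],o['tool_rot'][0])),o['joint_pos'][5])
Z={'mallet_grip':.044,'mallet_face':.004,'mat':0,'pin_top':.1,'cassette':.012,'cassette_lip':.032}
for cam in sys.argv[2].split(','):
    V=snap(cam,sys.argv[3]+cam+'.png')
    for t in names:
        for q in bot.place_of(cam,t)[:2]:
            px=np.array(q['centre'])*[560,420];print(cam,t,round(q['score'],2),px,onz(V,px,Z[t]))
E
python3 m.py mallet_grip,mallet_face wrist m1
```

```text
clock: 8.37
eef_pos: [0.5099, 0.2697, 0.2059]
tool_rot: [0.334, 0.942, -0.012, -0.003]
ft_force: [0.9, -0.3, 0.7]
grip_width: 0.0854
grasp_force: 0.0
clock: 8.7
eef_pos: [0.5086, 0.3026, 0.2033]
tool_rot: [0.242, 0.97, -0.015, -0.003]
ft_force: [-0.3, -0.5, 0.5]
grip_width: 0.085
grasp_force: 0.0
8.7 [0.5086 0.3026 0.2033] yaw 152.00100762007838 1.0339713478194688
wrist mallet_grip 0.8 [320.824 181.398] [0.5226 0.3334 0.044 ]
wrist mallet_face 0.8 [316.12 225.12] [0.5754 0.3061 0.004 ]
```

View pics/m1wrist.png

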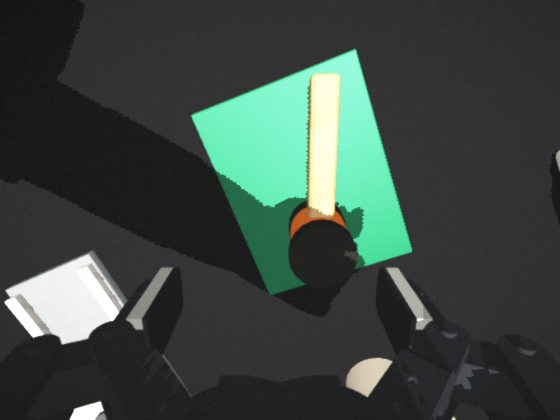

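The wrist view shows the mallet's handle from (325,75) to (321,215), its head at (323,255) and the fingers clear on either side. Now the handle's line and its height.

Run:
```python
from h import *
np.set_printoptions(precision=4,suppress=True)
W=snap('wrist');S=snap('scene');T=snap('top')
hsv=cv2.cvtColor(W['im'],cv2.COLOR_RGB2HSV).astype(int)
m=((hsv[...,0]>8)&(hsv[...,0]<28)&(hsv[...,1]>40)&(hsv[...,2]>150));m[:65]=0;m[205:]=0;m[:,:290]=0;m[:,360:]=0
c=max(cv2.findContours(m.astype(np.uint8),0,2)[0],key=cv2.contourArea)[:,0]
w=np.array([onz(W,p,.058)[:2] for p in c],np.float32)
r=cv2.minAreaRect(w*1000);print(r)
b=cv2.boxPoints(r);print(b)
P=lambda v,n,t:np.array(bot.place_of(n,t)[0]['centre'])*[560,420]
for t in('mallet_grip','mallet_face'):
    px=[(W,P(W,'wrist',t)),(S,P(S,'scene',t)),(T,P(T,'top',t))]
    print(t,tri(px),tri(px[:2]))
```

```text
((489.7348937988281, 349.5992126464844), (23.888551712036133, 109.8276138305664), 62.78889846801758)
[[435.4368 364.0873]
 [533.1095 313.8664]
 [544.033  335.1111]
 [446.3603 385.332 ]]
mallet_grip [0.5199 0.3341 0.0458] [0.5199 0.3302 0.0436]
mallet_face [ 0.577   0.3077 -0.0047] [ 0.5768  0.303  -0.0075]
```

```bash
python3 -m creep '[0.0125,0.031,-0.04,0.014,0.0854,0.0125,0.031,-0.08,0.014,0.0854,0.0125,0.031,-0.11,0.014,0.0854,0.0125,0.031,-0.11,0.014,0.0854,0.0125,0.031,-0.11,0.014,0.0854]'; python3 m.py mallet_grip wrist m2
```

```text
clock: 9.72
eef_pos: [0.5189, 0.3319, 0.0909]
tool_rot: [0.234, 0.972, -0.018, -0.006]
ft_force: [0.7, 0.4, -0.0]
grip_width: 0.0856
grasp_force: 0.0
9.7167 [0.5189 0.3319 0.0909] yaw 152.88769177826626 1.0502159715156965
wrist mallet_grip 0.87 [285.208 229.992] [0.5192 0.3341 0.044 ]
```

```bash
python3 -m creep '[0.0015,0.0015,-0.03,0,0.0854,0.0015,0.0015,-0.055,0,0.0854,0.0015,0.0015,-0.068,0,0.0854,0.0015,0.0015,-0.068,0,0.0854,0.0015,0.0015,-0.068,0,0,0.0015,0.0015,-0.068,0,0,0.0015,0.0015,-0.068,0,0,0.0015,0.0015,-0.068,0,0,0.0015,0.0015,-0.068,0,0,0.0015,0.0015,-0.068,0,0]';  python3 -m creep '[0,0,0,0,0,0,0,0,0,0,0,0,0.0,0,0]'
```

```text
clock: 10.65
eef_pos: [0.523, 0.3347, 0.0267]
tool_rot: [0.235, 0.972, -0.015, -0.003]
ft_force: [-1.1, -1.8, 4.2]
grip_width: 0.0232
grasp_force: 59.5
clock: 10.9
eef_pos: [0.523, 0.3347, 0.0266]
tool_rot: [0.235, 0.972, -0.015, -0.003]
ft_force: [-2.0, -1.3, 5.2]
grip_width: 0.0234
grasp_force: 59.5
```

```bash
python3 -m creep '[0,0,0.03,0,0,0,0,0.08,0,0,0,0,0.12,0,0,0,0,0.15,0,0,0,0,0.165,0,0,0,0,0.165,0,0,0,0,0.165,0,0]'
python3 - <<'E'
from h import *
np.set_printoptions(precision=4,suppress=True)
o=bot.get_obs();print(o['clock'],o['ft_torque'])
T=snap('top');S=snap('scene','s2.png')
obs=[]
for v,box in((T,(255,125,290,160)),(S,(290,240,320,275))):
    hsv=cv2.cvtColor(v['im'],cv2.COLOR_RGB2HSV).astype(int)
    m=((hsv[...,0]<6)|(hsv[...,0]>174))&(hsv[...,1]>140)&(hsv[...,2]>70)
    k=np.zeros_like(m);x0,y0,x1,y1=box;k[y0:y1,x0:x1]=1;y,x=np.nonzero(m&k)
    px=(x.mean(),y.mean());print(len(x),px,onz(v,px,.098));obs.append((v,px))
print('pin',tri(obs))
for n,v in(('top',T),('scene',S)):
  for t,z in(('cassette',.012),('mallet_face',.169)):
    for q in bot.place_of(n,t)[:3]:
        px=np.array(q['centre'])*[560,420];print(n,t,round(q['score'],2),px,onz(v,px,z))
im=S['im'][160:340,220:460];cv2.imwrite('pics/s2c.png',cv2.cvtColor(cv2.resize(im,None,fx=3,fy=3,interpolation=3),cv2.COLOR_RGB2BGR))
E
```

```text
clock: 11.48
eef_pos: [0.5221, 0.3346, 0.1898]
tool_rot: [0.234, 0.972, -0.015, -0.004]
ft_force: [0.0, -0.8, -4.7]
grip_width: 0.0231
grasp_force: 60.3
11.4833 [0.1606 0.1882 0.0214]
206 (np.float64(272.63106796116506), np.float64(140.97087378640776)) [ 0.6698 -0.002   0.098 ]
182 (np.float64(303.2032967032967), np.float64(254.3186813186813)) [ 0.6787 -0.0071  0.098 ]
pin [ 0.6719 -0.0033  0.091 ]
top cassette 0.77 [288.176 278.712] [ 0.3473 -0.0579  0.012 ]
top cassette 0.64 [384.776 309.498] [ 0.2841 -0.2981  0.012 ]
top mallet_face 0.66 [133.896 166.404] [0.5679 0.3084 0.169 ]
top mallet_face 0.33 [411.32 196.98] [ 0.5309 -0.3222  0.169 ]
scene cassette 0.83 [172.592 211.008] [ 0.3001 -0.3157  0.012 ]
scene cassette 0.61 [255.696 210.294] [ 0.3655 -0.0646  0.012 ]
scene mallet_face 0.69 [404.32 191.1 ] [0.5909 0.2963 0.169 ]
scene mallet_face 0.26 [301.28 253.68] [ 0.7462 -0.0335  0.169 ]
```

View pics/s2c.png

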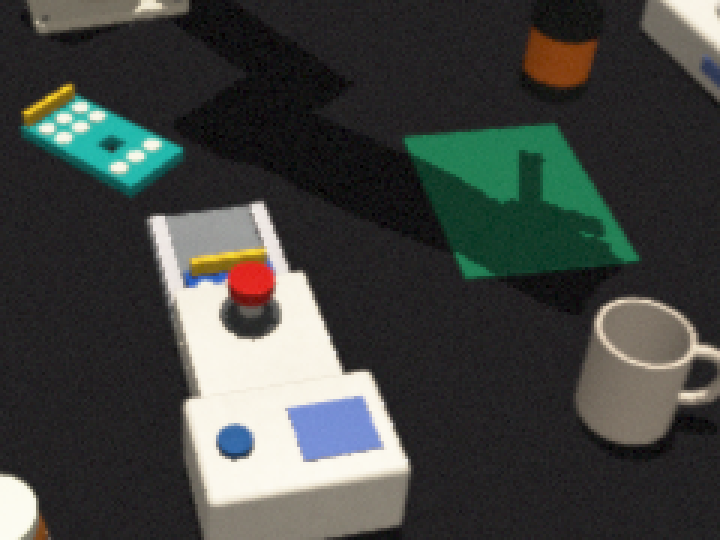

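The cassette is in, its lip at crop (228,262), and the mallet hangs level in the gripper at (560,50). Moving over the pin.

```bash
python3 -m creep '[0.01,-0.03,0,0,0,0.022,-0.07,0,0,0,0.034,-0.11,0,0,0,0.046,-0.15,0,0,0,0.058,-0.19,0,0,0,0.07,-0.23,0,0,0,0.082,-0.265,0,0,0,0.09,-0.29,0,0,0,0.0966,-0.3085,0,0,0,0.0966,-0.3085,0,0,0]'; python3 -m creep '[0,0,0,0,0,0,0,0,0,0]'; python3 m.py mallet_face,pin_top scene,top m3; python3 -c "
import cv2
a=cv2.imread('pics/m3scene.png')[180:330,220:400];b=cv2.imread('pics/m3top.png')[80:230,190:350]
cv2.imwrite('pics/m3c.png',cv2.hconcat([cv2.resize(a,(400,333)),cv2.resize(b,(356,333))]))"
```

```text
clock: 12.62
eef_pos: [0.6196, 0.021, 0.1887]
tool_rot: [0.237, 0.971, -0.016, -0.004]
ft_force: [1.2, 0.7, -5.2]
grip_width: 0.0233
grasp_force: 60.4
clock: 12.78
eef_pos: [0.6183, 0.0263, 0.1892]
tool_rot: [0.234, 0.972, -0.015, -0.005]
ft_force: [-0.7, 0.4, -4.2]
grip_width: 0.0231
grasp_force: 60.4
12.7833 [0.6183 0.0263 0.1892] yaw 152.8741762476655 0.529080904839645
scene pin_top 0.59 [303.296 252.798] [ 0.6757 -0.006   0.1   ]
top mallet_face 0.63 [268.296 130.116] [0.7327 0.014  0.004 ]
```

View pics/m3c.png

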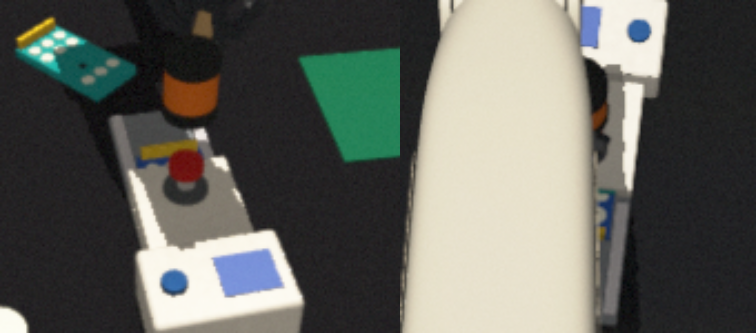

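The scene part shows the mallet's head (190,80) standing over the red cap (186,165), lined up. Strike, then rise to look.

```bash
python3 -m creep '[0,0,-0.015,0,0,0,0,-0.04,0,0,0,0,-0.065,0,0,0,0,-0.0865,0,0,0,0,-0.0865,0,0]';  python3 -m creep '[0,0,0.02,0,0,0,0,0.06,0,0,0,0,0.0865,0,0,0,0,0.0865,0,0]'; python3 m.py pin_top scene m4
python3 - <<'E'
from h import *
import sys
S=snap('scene')
hsv=cv2.cvtColor(S['im'],cv2.COLOR_RGB2HSV).astype(int)
m=((hsv[...,0]<6)|(hsv[...,0]>174))&(hsv[...,1]>140)&(hsv[...,2]>50)
m[:,:290]=0;m[:,320:]=0;m[:240]=0;m[278:]=0
y,x=np.nonzero(m);print(len(x),x.mean(),y.mean(),y.min(),y.max())
for z in(.1,.09,.08):print(z,proj(S,[.67,-.0025,z]))
E
```

```text
clock: 13.5
eef_pos: [0.618, 0.0271, 0.1015]
tool_rot: [0.234, 0.972, -0.015, -0.005]
ft_force: [-0.7, -0.1, -4.1]
grip_width: 0.0231
grasp_force: 61.5
clock: 13.83
eef_pos: [0.6231, 0.0266, 0.1983]
tool_rot: [0.234, 0.972, -0.013, 0.003]
ft_force: [1.8, 0.4, -2.8]
grip_width: 0.0234
grasp_force: 61.7
13.8333 [0.6231 0.0266 0.1983] yaw 152.904474317568 0.5288652178421631
scene pin_top 0.57 [305.424 258.51 ] [ 0.6958 -0.0068  0.1   ]
194 303.22680412371136 260.08762886597935 253 267
0.1 [303.97809359 250.97229453]
0.09 [303.88999272 253.959984  ]
0.08 [303.8029475  256.91091224]
```

```bash
python3 -m creep '[0,0,-0.02,0,0,0,0,-0.045,0,0,0,0,-0.07,0,0,0,0,-0.09,0,0,0,0,-0.0905,0,0,0,0,-0.0905,0,0]';  python3 -m creep '[0,0,-0.002,0,0,0,0,-0.002,0,0]'
```

```text
clock: 14.48
eef_pos: [0.6164, 0.0262, 0.0964]
tool_rot: [0.234, 0.972, -0.016, -0.006]
ft_force: [0.2, -0.2, -3.5]
grip_width: 0.0228
grasp_force: 65.1
clock: 14.65
eef_pos: [0.6183, 0.0259, 0.0964]
tool_rot: [0.234, 0.972, -0.016, -0.004]
ft_force: [-0.5, 0.8, -4.7]
grip_width: 0.023
grasp_force: 65.1
```

Run:
```python
from h import *
S=snap('scene');W=snap('wrist')
a=cv2.resize(S['im'][190:310,240:380],(467,400),interpolation=3);b=cv2.resize(W['im'],(533,400))[:,100:433]
cv2.imwrite('pics/m5.png',cv2.cvtColor(np.hstack([a,b]),cv2.COLOR_RGB2BGR))
```

```text
(no output)
```

View pics/m5.png

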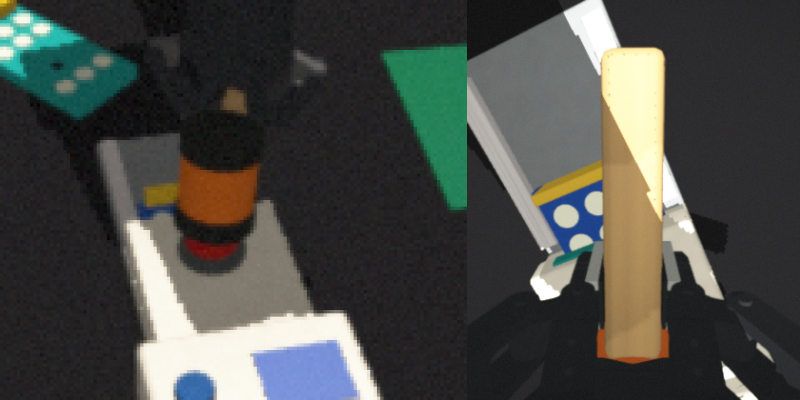

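The head sits on the cap, at (212,247) in the left part. I rise and measure whether the cap went lower, and the mallet's attitude.

```bash
python3 -m creep '[0,0,0.02,0,0,0,0,0.06,0,0,0,0,0.09,0,0,0,0,0.0925,0,0,0,0,0.0925,0,0,0,0,0.0925,0,0]'
python3 - <<'E'
from h import *
S=snap('scene','m6s.png');W=snap('wrist','m6w.png')
hsv=cv2.cvtColor(S['im'],cv2.COLOR_RGB2HSV).astype(int)
m=((hsv[...,0]<6)|(hsv[...,0]>174))&(hsv[...,1]>140)&(hsv[...,2]>50)
m[:,:290]=0;m[:,320:]=0;m[:240]=0;m[278:]=0
y,x=np.nonzero(m);print(len(x),x.mean(),y.mean(),y.min(),y.max())
f=cv2.imread('pics/m3scene.png')[...,::-1]
for n in('m3scene','m4scene','m6s'):
    im=cv2.imread(f'pics/{n}.png')[...,::-1];h=cv2.cvtColor(im,cv2.COLOR_RGB2HSV).astype(int)
    m=((h[...,0]<6)|(h[...,0]>174))&(h[...,1]>140)&(h[...,2]>50);m[:,:290]=0;m[:,320:]=0;m[:240]=0;m[278:]=0
    y,x=np.nonzero(m);print(n,len(x),y.mean(),y.min(),y.max())
a=cv2.resize(S['im'][160:280,240:380],(467,400),interpolation=3);b=cv2.resize(W['im'],(533,400))[:,100:433]
cv2.imwrite('pics/m6.png',cv2.cvtColor(np.hstack([a,b]),cv2.COLOR_RGB2BGR))
E
```

```text
clock: 15.25
eef_pos: [0.6185, 0.0259, 0.1894]
tool_rot: [0.235, 0.972, -0.015, -0.004]
ft_force: [-0.6, -0.3, -4.6]
grip_width: 0.0234
grasp_force: 65.3
192 303.25 260.1822916666667 253 267
m3scene 185 254.57837837837837 248 261
m4scene 195 260.1025641025641 253 267
m6s 192 260.1822916666667 253 267
```

View pics/m6.png

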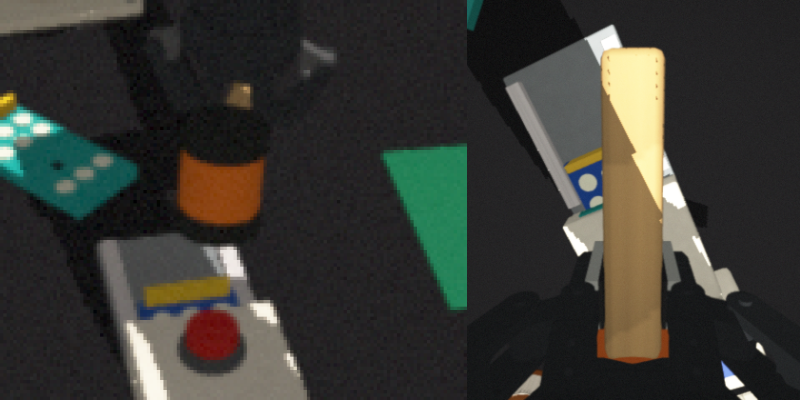

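Run:
```python
from h import *
S=snap('scene')
for n in('m3scene','m4scene','m6s'):
    im=cv2.imread(f'pics/{n}.png')[...,::-1];h=cv2.cvtColor(im,cv2.COLOR_RGB2HSV).astype(int)
    m=((h[...,0]>=5)&(h[...,0]<18))&(h[...,1]>150)&(h[...,2]>70);m[:,:285]=0;m[:,330:]=0;m[:185]=0;m[240:]=0
    c=max(cv2.findContours(m.astype(np.uint8),0,2)[0],key=cv2.contourArea);k=np.zeros(m.shape,np.uint8);cv2.drawContours(k,[c],-1,1,-1)
    y,x=np.nonzero(k);print(n,len(x),x.mean(),y.mean(),cv2.minAreaRect(c), [ (y[x==i].min(),y[x==i].max()) for i in(298,305,312)])
for z in(.167,.172,.207,.247):print(z,proj(S,[.6698,-.0027,z]))
```

```text
m3scene 376 305.25 223.06382978723406 ((305.31414794921875, 222.7745361328125), (24.759218215942383, 18.63456916809082), 2.4895529747009277) [(np.int64(215), np.int64(230)), (np.int64(217), np.int64(232)), (np.int64(217), np.int64(231))]
m4scene 406 306.179802955665 219.06650246305418 ((306.1551818847656, 218.637939453125), (24.99669075012207, 19.349597930908203), 4.763641834259033) [(np.int64(210), np.int64(226)), (np.int64(213), np.int64(228)), (np.int64(212), np.int64(228))]
m6s 434 305.4331797235023 216.94009216589862 ((305.4590148925781, 216.95083618164062), (24.806793212890625, 20.098934173583984), 5.194429397583008) [(np.int64(208), np.int64(225)), (np.int64(210), np.int64(227)), (np.int64(210), np.int64(226))]
0.167 [304.4898122  229.91514437]
0.172 [304.53775361 228.27320113]
0.207 [304.88201279 216.47395241]
0.247 [305.29498937 202.29918359]
```

The orange band rose about 6 px (≈18 mm) relative to the grip, so the mallet tipped about 17° in the fingers during the second blow; the cap itself did not move any further, which suggests it is on its stop. I'll set the mallet on the mat first, which straightens it, then measure the pin with a clear view.

```bash
python3 -m creep '[-0.01,0.03,0,0,0,-0.022,0.07,0,0,0,-0.034,0.11,0,0,0,-0.046,0.15,0,0,0,-0.058,0.19,0,0,0,-0.07,0.23,0,0,0,-0.082,0.265,0,0,0,-0.09,0.29,0,0,0,-0.0955,0.3088,0,0,0,-0.0955,0.3088,0,0,0]'; python3 -m creep '[0,0,-0.03,0,0,0,0,-0.07,0,0,0,0,-0.11,0,0,0,0,-0.13,0,0,0,0,-0.13,0,0,0,0,-0.13,0,0]'
python3 - <<'E'
from h import *
np.set_printoptions(precision=4,suppress=True)
T=snap('top','t7.png');S=snap('scene','s7.png');obs=[]
for v,box in((T,(255,125,290,160)),(S,(290,240,320,280))):
    h=cv2.cvtColor(v['im'],cv2.COLOR_RGB2HSV).astype(int)
    m=((h[...,0]<6)|(h[...,0]>174))&(h[...,1]>140)&(h[...,2]>70)
    k=np.zeros_like(m);x0,y0,x1,y1=box;k[y0:y1,x0:x1]=1;y,x=np.nonzero(m&k)
    px=(x.mean(),y.mean());print(len(x),px);obs.append((v,px))
print('pin now',tri(obs))
for z in(.1,.08):print(proj(T,[.671,-.0025,z]),proj(S,[.671,-.0025,z]))
E
```

```text
clock: 16.23
eef_pos: [0.5208, 0.3391, 0.1879]
tool_rot: [0.231, 0.973, -0.015, -0.005]
ft_force: [0.6, -0.8, -4.7]
grip_width: 0.0229
grasp_force: 65.1
clock: 16.73
eef_pos: [0.5219, 0.3333, 0.0577]
tool_rot: [0.235, 0.972, -0.017, -0.005]
ft_force: [0.4, 0.8, -4.7]
grip_width: 0.0227
grasp_force: 64.9
205 (np.float64(272.6439024390244), np.float64(143.38536585365853))
188 (np.float64(303.11170212765956), np.float64(260.1436170212766))
pin now [ 0.6724 -0.0032  0.0717]
[272.865  140.2208] [304.0986 251.2458]
[272.9396 142.9817] [303.9218 257.1856]
```

Pin travel measures about 19 mm from a start of 0–3 mm. I lower, straighten and release the mallet, then look.

```bash
python3 -m creep '[0.001,0.001,-0.015,0,0,0.001,0.001,-0.025,0,0,0.001,0.001,-0.031,0,0]'; python3 -m creep '[0,0,-0.003,0,0,0,0,-0.005,0,0,0,0,-0.005,0,0]'
```

```text
clock: 17.08
eef_pos: [0.5251, 0.3362, 0.0299]
tool_rot: [0.235, 0.972, -0.014, -0.003]
ft_force: [-0.3, -0.4, -4.4]
grip_width: 0.023
grasp_force: 65.1
clock: 17.33
eef_pos: [0.5244, 0.3358, 0.0242]
tool_rot: [0.234, 0.972, -0.015, -0.004]
ft_force: [-0.0, 0.3, -4.5]
grip_width: 0.0229
grasp_force: 65.1
```

```bash
python3 -m creep '[0,0,-0.003,0,0,0,0,-0.004,0,0,0,0,-0.004,0,0]' | egrep 'pos|ft'
python3 - <<'E'
from h import *
S=snap('scene');W=snap('wrist','w8.png')
a=cv2.resize(S['im'][160:280,330:470],(467,400),interpolation=3);b=cv2.resize(W['im'],(533,400))[:,100:433]
cv2.imwrite('pics/m8.png',cv2.cvtColor(np.hstack([a,b]),cv2.COLOR_RGB2BGR))
E
```

```text
eef_pos: [0.5246, 0.3359, 0.0202]
ft_force: [0.3, 0.1, -5.0]
```

View pics/m8.png

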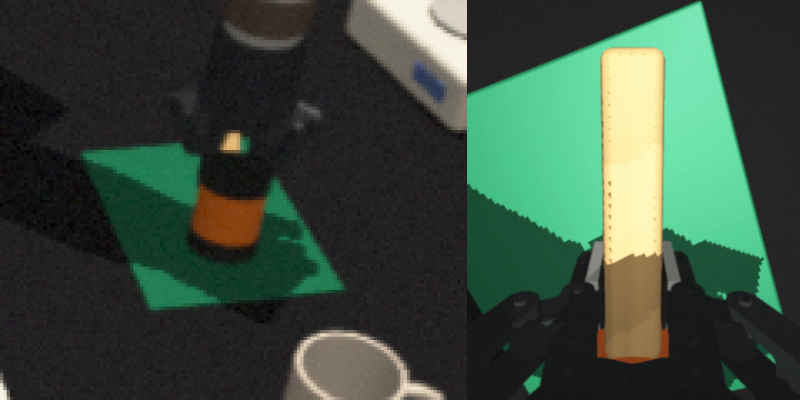

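No contact yet and the handle looks level, so the mallet slid up in the pads rather than tipped. I lower in small steps to contact.

```bash
for i in 1 2 3 4; do python3 -m creep '[0,0,-0.002,0,0,0,0,-0.0025,0,0]' > o; egrep 'pos|ft' o; done
```

```text
eef_pos: [0.5246, 0.336, 0.0197]
ft_force: [-4.6, -2.2, 8.7]
eef_pos: [0.5245, 0.3361, 0.0193]
ft_force: [-10.2, -3.8, 18.6]
eef_pos: [0.5245, 0.3363, 0.0191]
ft_force: [-13.2, -5.2, 29.7]
eef_pos: [0.5241, 0.337, 0.0178]
ft_force: [-16.7, -5.7, 35.2]
```

```bash
python3 -m creep '[0,0,0.005,0,0,0,0,0.0075,0,0,0,0,0.0075,0,0]' | egrep 'pos|ft'; python3 -m creep '[0,0,0,0,0.035,0,0,0,0,0.05,0,0,0,0,0.07,0,0,0,0,0.07,0,0,0,0,0.07]' | egrep 'pos|ft|grip'; python3 -m creep '[0,0,0.03,0,0.07,0,0,0.07,0,0.07,0,0,0.11,0,0.07,-0.01,-0.02,0.15,0,0.07,-0.015,-0.03,0.18,0,0.0854,-0.015,-0.03,0.18,0,0.0854,-0.015,-0.03,0.18,0,0.0854]' | egrep 'pos|ft'; python3 m.py mallet_grip,mallet_face wrist,scene m9
python3 - <<'E'
from h import *
W=snap('wrist')
hsv=cv2.cvtColor(W['im'],cv2.COLOR_RGB2HSV).astype(int)
m=((hsv[...,0]>8)&(hsv[...,0]<28)&(hsv[...,1]>40)&(hsv[...,2]>90));m[:,:250]=0;m[:,400:]=0;m[260:]=0
c=max(cv2.findContours(m.astype(np.uint8),0,2)[0],key=cv2.contourArea)[:,0]
print(c.min(0),c.max(0));w=np.array([onz(W,p,.058)[:2] for p in c],np.float32)
r=cv2.minAreaRect(w*1000);print(r,cv2.boxPoints(r))
S=snap('scene');a=cv2.resize(S['im'][160:280,330:470],(400,343),interpolation=3);b=cv2.resize(W['im'],(400,343))
cv2.imwrite('pics/m9.png',cv2.cvtColor(np.hstack([a,b]),cv2.COLOR_RGB2BGR))
E
```

```text
eef_pos: [0.5251, 0.3364, 0.0185]
ft_force: [-1.1, 1.1, 5.3]
eef_pos: [0.5245, 0.3357, 0.0172]
ft_force: [0.2, -0.1, 0.1]
grip_width: 0.07
eef_pos: [0.5109, 0.3062, 0.2009]
ft_force: [-0.3, 0.3, -0.5]
19.6 [0.5109 0.3062 0.2009] yaw 152.82896170118838 1.0227028991928044
wrist mallet_grip 0.85 [319.2   188.706] [0.5302 0.3336 0.044 ]
wrist mallet_face 0.88 [312.2   228.984] [0.5799 0.3058 0.004 ]
scene mallet_grip 0.7 [396.312 213.402] [0.5318 0.3256 0.044 ]
scene mallet_face 0.9 [394.576 238.182] [0.5911 0.2967 0.004 ]
scene mallet_face 0.46 [388.92  224.406] [0.5299 0.3093 0.004 ]
[292  86] [348 251]
((508.9778137207031, 337.1971435546875), (50.95390319824219, 141.0247802734375), 66.52510070800781) [[434.1527  341.9172 ]
 [563.50555 285.7404 ]
 [583.8029  332.47708]
 [454.45007 388.6539 ]]
```

View pics/m9.png

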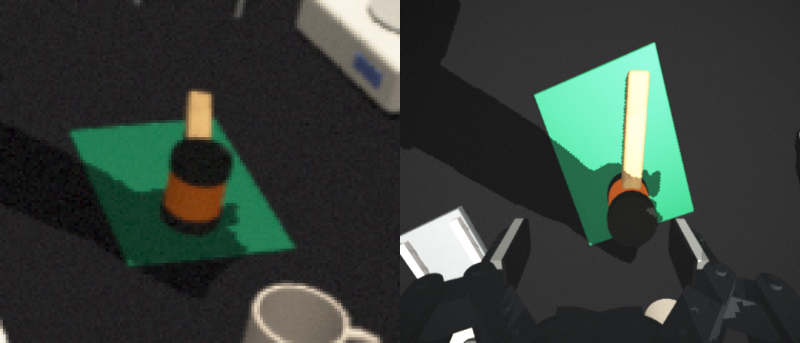

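The mallet stands level on its head on the mat: left part head (197,185), right part head (632,215), handle up to (640,72). The fingers are clear. Pressing it on the mat took about 35 N before it slipped in the grip, far above the pin's 7–12 N. The second blow slipped the mallet without moving the cap, so the pin is on its stop, and the slip depth puts the cap at about 81 mm.

```bash
python3 -c "
from workcell import bot
print(bot.job_done())"
```

```text
the job is handed in; nothing more can be done
None
```

I handed the job in at about 20 s. The cassette is home against its stop, and the mallet is back standing on its head on the mat (about 8 mm from where it started). I never went near the bottles, but I didn't measure them again at the end. The pin appears fully down after two blows: I inferred this from about 19 mm of measured travel and a second blow that didn't move it, not from a direct reading.

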